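Put the disc-cutter punches into their foam case

TASK

Move the four steel disc-cutter punches from the wooden tray into the foam-lined case, each into the cutout that matches its diameter, whatever order the cutouts are in. Press every punch down fully home, standing upright on the floor of its cutout, and let go of it. Leave the jar of tools and the steel bench block where they are.

Things in the scene. Friction and masses are not known exactly. Their poses are not given: they have to be found in the camera images.
- punch_15_center (a point): smallest punch: plain steel cylinder, 15 mm diameter, 60 mm tall, about 83 g, upright in a bay of the tray; this point is on its axis half-way up (30 mm below its top); z runs up its axis. The four stand in one row, in any order, 66 mm apart.
- punch_23_center (a point): second smallest punch: plain steel cylinder, 23 mm diameter, 60 mm tall, about 196 g, upright in a bay of the tray; this point is on its axis half-way up (30 mm below its top); z runs up its axis. The fixed wooden tray is 66 mm across and 268 mm long; bay floor 5 mm, walls 18 mm above the bench.
- punch_31_center (a point): second largest punch: plain steel cylinder, 31 mm diameter, 60 mm tall, about 356 g, upright in a bay of the tray; this point is on its axis half-way up (30 mm below its top); z runs up its axis.
- punch_39_center (a point): largest punch: plain steel cylinder, 39 mm diameter, 60 mm tall, about 563 g, upright in a bay of the tray; this point is on its axis half-way up (30 mm below its top); z runs up its axis.
- foam_15: light grey foam insert with the round cutout for the 15 mm punch, lined with darker springy foam lips; 86 x 64 x 32 mm; origin at the centre of its underside, on the cutout's axis; z up, y along the row. Foam top at z = 32 mm, cutout floor at z = 10 mm: a seated punch has its centre at z = 40 mm. The four inserts sit fixed in one row, in any order, 66 mm apart.
- foam_23: light grey foam insert with the round cutout for the 23 mm punch, lined with darker springy foam lips; 86 x 64 x 32 mm; origin at the centre of its underside, on the cutout's axis; z up, y along the row. Foam top at z = 32 mm, cutout floor at z = 10 mm: a seated punch has its centre at z = 40 mm. They sit in a fixed black case base 98 x 276 mm with an aluminium edge 33 mm high; undersides 4 mm above the bench.
- foam_31: light grey foam insert with the round cutout for the 31 mm punch, lined with darker springy foam lips; 86 x 64 x 32 mm; origin at the centre of its underside, on the cutout's axis; z up, y along the row. Foam top at z = 32 mm, cutout floor at z = 10 mm: a seated punch has its centre at z = 40 mm. The lips' opening is 4 mm narrower than the punch, and 10 mm wider than it at the top; they yield sideways.
- foam_39: light grey foam insert with the round cutout for the 39 mm punch, lined with darker springy foam lips; 86 x 64 x 32 mm; origin at the centre of its underside, on the cutout's axis; z up, y along the row. Foam top at z = 32 mm, cutout floor at z = 10 mm: a seated punch has its centre at z = 40 mm. Its weight alone need not seat a punch: pressing it home past the lips takes 1 to 4 N more, up to 14 N off-centre.
- tool_jar_mid (a point): bystander: glass jar of small tools, 72 mm across, glass 85 mm and tools up to 165 mm high; this point is on its axis 42.5 mm above the bench
- bench_block_mid (a point): bystander: dark steel bench block, 75 x 75 x 35 mm; this point is its centre
Not all that is in view belongs to the job. What is shaped like the foam_31 but pink or red is not meant.

How it is judged:
By the outcome, as a careful person would: the job done as asked, in the order asked, and still so for the second after the job is handed in, with the robot touching nothing.
It also fails if it takes over 93 s, if anything falls off the work surface, if the arm or the gripper's body presses on something with over 40 N, if the wrist force passes 120 N, or if a joint passes its speed limit or range.

ROBOT

A 6-joint arm with a two-finger parallel gripper is mounted at the origin on the work surface. World frame = base frame: x ahead of the robot, y to its left, z up, the work surface at z = 0. Lengths are in m, angles in degrees, forces in N, time in s.
With the tool pointing down it reaches from about 0.375 to 0.9 m from the base axis. Payload 3.1 kg.
Tool frame: the origin (TCP) lies at the very end of the fingers, on their centre line; the grasp point (between the pads) lies 19 mm behind it (bot.hold_point_z is the z of the grasp point in the tool frame, in m); z points along the fingers, y is the line along which they close (so a half turn about z gives the same grasp; the last joint's range is limited). The gripper opens to 87 mm and grips with 3 to 60 N. Pads are 19 mm wide; open, the fingers measure 117 mm over their backs; the gripper's body (75 mm by 190 mm) begins 51 mm behind the grasp point.
Start: joints at [-80.472, 30.224, 82.088, -0, 67.689, -10.227], TCP at [0.211, -0.588, 0.223] pointing down, gripper open.
Joint ranges: [-176.69, 176.69], [-43.24, 126.21], [12.49, 139.97], [-82, 262], [0, 151.66], [-163.58, 163.58]. Speed limits (degrees/s): [159.86, 159.86, 180, 180, 180, 180].

INTERFACE

Orientations are given as a 3x3 rotation matrix whose columns are the frame's x, y, z axes.
In Python, from rig import bot, capture, camera_model gives the robot as it stands.
- The arm moves only by the tool apply_moves, never from a script. Its argument "plan" is text: rows parted by semicolons, each of 6 numbers parted by spaces: the shift along the tool's x, y, z in units of 0.05 m (1.0 is 0.05 m), then the turn, a rotation vector about the tool's x, y, z in units of 360 degrees (1.0 is 360 degrees). In form: dx dy dz ax ay az; .... A call has 1 to 10 rows; each row shifts and turns the commanded pose from where the row before left it, along the tool's axes as they then stand; what a row does not reach is not made up. A row lasts 1/12 s, in which the tool goes at most 41.7 mm and 7.16 degrees, less where a joint would pass 70% of its speed; a pose out of reach is approached as far as the arm can. A call with a number of a shift or a turn outside -1 to 1 is refused whole. A call with a gripper value outside its range is refused whole. "gripper" is the gripper command: -1 is shut, 1 is fully open, values between are in proportion, set as the call begins (left out, the last holds). The fingers move at their own pace and stop on an object; the grip force is fixed at half the most. Time passes only in rows, so rows that do not move let the fingers close. It gives the time, the measured TCP pose, the force, the opening and the grip force at its end, in the units of the state.
- bot.read_state(): the state, without advancing time (a new reading comes with each control period).
- capture(name): name is "scene" or "top" or "wrist"; returns the picture (384x512x3 uint8, red, green, blue); there is no depth.
- camera_model(name): a dict with "vertical_fov" (degrees; the focal length in pixels is half the picture's height over the tangent of half this angle, whatever the lens; pixels are square), "cx", "cy" (the principal point, pixels), "position" and "rotation" of the camera in the world; the wrist camera has in their place "hand_eye" (4x4, takes a point from camera to tool coordinates, whose origin is the TCP and whose axes are the flange's). Camera axes: x right, y down, z forward; pixel columns grow to the right and rows downward; lengths in m; the calibration is good to about 2 mm. A picture is of the moment at which its call begins: read the wrist's pose just before it. camera_model takes no time and is no camera call.
- bot.hand_in(): hands the job in; it is judged then, once.
The state is a dict: "time_s": time; "joint_positions": joint angles; "qvel": joint speeds; "tau": joint torques, N m; "position": TCP position; "tcp_rot": TCP orientation; "force": force on the tool from outside, world axes, zero at the start; "moment": the same for the moment, N m; "opening": opening from 0.0 (shut) to 1.0 (fully open); "grasp_force": force on a finger pad.
Only numpy, scipy, OpenCV 4.12 (cv2) and the standard library are available. Lean on these libraries where they do the work, as an engineer would, in place of code of your own. Each camera call takes 0.05 s, during which the arm holds its last target. There are 200 camera calls.

## Working session

There is one attempt and no reset: what is moved stays moved. The work goes in short steps, Python scripts to look and compute and a tool call to move; the robot and the scene stay as the last step left them, time stands still between calls to the robot, and variables do not carry over. Pictures are saved under pics/ and viewed, at most 14 in all, crops included, and the job is handed in when it is done.

Besides the shell and the picture viewer there is one more tool, called after "Request:" as name(argument=value, ...) on one line, values as JSON. apply_moves: Moves the arm, as the interface text tells. Its arguments: {"type":"object","properties":{"plan":{"type":"string"},"gripper":{"type":"number"}},"required":["plan"]}

```bash
mkdir -p pics; python3 - <<'E'
from rig import bot,capture,camera_model
import cv2,numpy as np
np.set_printoptions(precision=4,suppress=True)
s=bot.read_state();print(s['time_s'],s['position'],s['tcp_rot'],s['opening'],bot.hold_point_z)
for n in("scene","top","wrist"):
    cv2.imwrite(f"pics/{n}0.png",capture(n)[:,:,::-1]);print(n,camera_model(n))
E
```

```text
0.0 [ 0.2112 -0.5875  0.2216] [[ 0.9411  0.338  -0.0004]
 [ 0.338  -0.9411  0.0021]
 [ 0.0004 -0.0021 -1.    ]] 0.997600627756773 -0.0187
scene {'vertical_fov': 51.717752931928224, 'cx': 258.37669452350565, 'cy': 193.07594065878465, 'position': array([ 0.8772, -0.6388,  0.7211]), 'rotation': array([[ 0.8558,  0.3565, -0.3748],
       [ 0.5169, -0.5613,  0.6464],
       [ 0.0201, -0.7469, -0.6646]])}
top {'vertical_fov': 47.47186656204903, 'cx': 253.88948510815868, 'cy': 198.01089286849316, 'position': array([0.4034, 0.0002, 0.9888]), 'rotation': array([[-0.0255, -0.9945,  0.1017],
       [-0.9996,  0.0268,  0.0113],
       [-0.0139, -0.1014, -0.9947]])}
wrist {'vertical_fov': 65.5513525352183, 'cx': 261.6869781195394, 'cy': 186.77409469311488, 'hand_eye': array([[-0.0006, -0.9643, -0.2649,  0.0725],
       [ 1.    , -0.0007,  0.0003, -0.0007],
       [-0.0005, -0.2649,  0.9643, -0.1616],
       [ 0.    ,  0.    ,  0.    ,  1.    ]])}
```

View pics/top0.png

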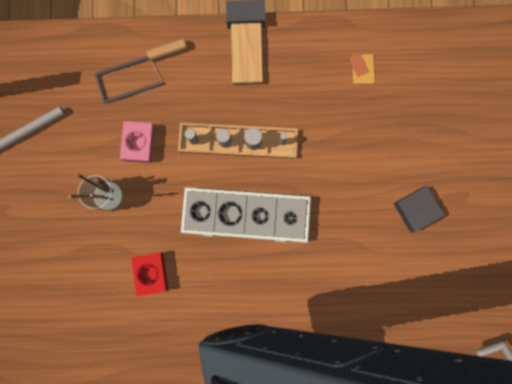

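View pics/scene0.png

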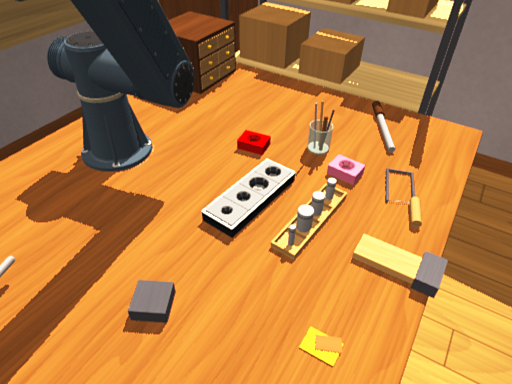

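Top view: punches in the tray at u≈191 (23), 223 (31), 253 (39) and 284 (15). Cutouts at u≈200 (31), 230 (39), 260 (23) and 290 (15), v≈213. I'll get approximate world positions, then look closer with the wrist camera.

```bash
cat > h.py <<'E'
import numpy as np,cv2
from rig import bot,capture,camera_model
np.set_printoptions(precision=4,suppress=True)
def cam(name,s=None):
    m=camera_model(name);f=192/np.tan(np.radians(m['vertical_fov']/2))
    if name=='wrist':
        T=np.eye(4);T[:3,:3]=s['tcp_rot'];T[:3,3]=s['position'];T=T@m['hand_eye'];R,p=T[:3,:3],T[:3,3]
    else:R,p=m['rotation'],m['position']
    return f,m['cx'],m['cy'],np.array(R),np.array(p)
def ray(c,uv,z):
    f,cx,cy,R,p=c;d=R@np.array([(uv[0]-cx)/f,(uv[1]-cy)/f,1]);return p+d*(z-p[2])/d[2]
def proj(c,P):
    f,cx,cy,R,p=c;q=(np.atleast_2d(P)-p)@R;return q[:,:2]/q[:,2:]*f+[cx,cy]
def move(s,target,ang=None):
    """shift in tool units (0.05 m) and z turn (360 deg units) to bring TCP to target, tool y axis at ang (deg, world)"""
    R=np.array(s['tcp_rot']);d=R.T@(np.array(target)-s['position'])/.05
    t=0
    if ang is not None:
        a=np.degrees(np.arctan2(R[1,1],R[0,1]));t=-((ang-a+90)%180-90)/360
    return d,t
E
python3 - <<'E'
from h import *
c=cam('top')
for uv in [(191,133),(223,135),(253,135),(284,135)]:print('p',ray(c,uv,.065))
for uv in [(200,211),(230,213),(260,215.5),(290,217.5)]:print('f',ray(c,uv,.036))
for uv in [(181,123),(299,129),(297,158),(179,152)]:print('tray',ray(c,uv,.018))
for uv in [(184,188),(311,195),(308,242),(181,235)]:print('case',ray(c,uv,.033))
for uv in [(420,208),(102,199)]:print('byst',ray(c,uv,.035))
E
```

```text
p [0.643  0.1432 0.065 ]
p [0.6365 0.0739 0.065 ]
p [0.6347 0.0091 0.065 ]
p [ 0.6327 -0.0577  0.065 ]
f [0.4755 0.1298 0.036 ]
f [0.4693 0.0641 0.036 ]
f [ 0.4621 -0.0013  0.036 ]
f [ 0.456  -0.0666  0.036 ]
tray [0.6791 0.173  0.018 ]
tray [ 0.6573 -0.0951  0.018 ]
tray [ 0.5907 -0.0882  0.018 ]
tray [0.612  0.1781 0.018 ]
case [0.5276 0.165  0.033 ]
case [ 0.5045 -0.1146  0.033 ]
case [ 0.4019 -0.1041  0.033 ]
case [0.4242 0.1725 0.033 ]
byst [ 0.4693 -0.3503  0.035 ]
byst [0.5078 0.3461 0.035 ]
```

Request:
apply_moves(plan="0 0 0 0 0 -0.0182;0 0 0 0 0 -0.0182;0 0 0 0 0 -0.0182;0 0 0 0 0 -0.0182;0 0 0 0 0 -0.0182;0 0 0 0 0 -0.0182;0 0 0 0 0 -0.0182;0 0 0 0 0 -0.0182;0 0 0 0 0 -0.0182;0 0 0 0 0 -0.0182")

```text
time_s: 0.98
position: [0.2112, -0.5879, 0.2221]
tcp_rot: [[0.077, 0.997, -0.0], [0.997, -0.077, 0.001], [0.001, -0.0, -1.0]]
force: [0.6, 0.5, -0.2]
opening: 0.998
grasp_force: 0.0
```

```bash
python3 - <<'E'
from h import *
s=bot.read_state();print(s['position'],s['tcp_rot'],s['joint_positions']);print(move(s,[.56,.07,.2],-4.7))
E
```

```text
[ 0.2112 -0.5879  0.2221] [[ 0.0767  0.9971 -0.0002]
 [ 0.9971 -0.0767  0.0009]
 [ 0.0009 -0.0002 -1.    ]] [-80.47    30.246   82.1183  -0.0006  67.6887 -76.0707]
(array([13.6531,  5.9455,  0.4536]), np.float64(0.0008358902942874065))
```

Request:
apply_moves(plan="0.68 0.3 0 0 0 0;0.68 0.3 0 0 0 0;0.68 0.3 0 0 0 0;0.68 0.3 0 0 0 0;0.68 0.3 0 0 0 0;0.68 0.3 0 0 0 0;0.68 0.3 0 0 0 0;0.68 0.3 0 0 0 0;0.68 0.3 0 0 0 0;0.68 0.3 0 0 0 0")

```text
time_s: 1.82
position: [0.3892, -0.26, 0.2225]
tcp_rot: [[0.083, 0.997, -0.0], [0.997, -0.083, 0.0], [0.0, -0.0, -1.0]]
force: [0.4, 0.1, 0.1]
opening: 1.001
grasp_force: 0.0
```

Request:
apply_moves(plan="0.68 0.3 0.05 0 0 0;0.68 0.3 0.05 0 0 0;0.68 0.3 0.05 0 0 0;0.68 0.3 0.05 0 0 0;0.68 0.3 0.05 0 0 0;0.68 0.3 0.05 0 0 0;0.68 0.3 0.05 0 0 0;0.68 0.3 0.05 0 0 0;0.68 0.3 0.05 0 0 0;0 0 0 0 0 0")

```text
time_s: 2.65
position: [0.5511, 0.0375, 0.1997]
tcp_rot: [[0.077, 0.997, 0.003], [0.997, -0.077, 0.002], [0.003, 0.003, -1.0]]
force: [-0.2, 0.5, 0.4]
opening: 1.002
grasp_force: 0.0
```

```bash
python3 - <<'E'
from h import *
s=bot.read_state();I=capture('wrist')[:,:,::-1];cv2.imwrite('pics/w1.png',I)
cv2.imwrite('pics/w1v.png',cv2.resize(I,(800,600),interpolation=cv2.INTER_CUBIC))
import json;json.dump({k:np.array(s[k]).tolist() for k in('position','tcp_rot')},open('w1.json','w'))
print(s['position'],s['tcp_rot'],s['joint_positions'])
E
```

```text
[0.5511 0.0375 0.1997] [[ 0.0771  0.997   0.0027]
 [ 0.997  -0.0771  0.0024]
 [ 0.0026  0.0025 -1.    ]] [-7.7868 26.2354 94.1387  0.1851 59.4901 -3.4597]
```

View pics/w1v.png

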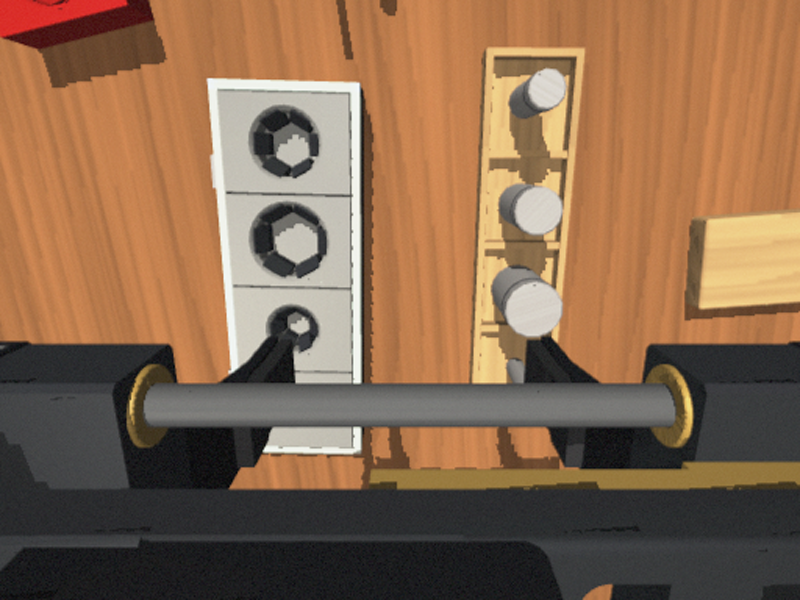

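The wrist view shows three punch tops at (546,90), (537,209) and (534,308) in the 800 px frame. Cutout rims are at (286,142), (290,240) and (293,327). Next I'll convert them and cross-check against the top camera.

```bash
python3 - <<'E'
from h import *
import json
s=json.load(open('w1.json'));c=cam('wrist',s);k=.64
for uv in [(546,90),(537,209),(534,308)]:print('p',ray(c,np.array(uv)*k,.065))
for uv in [(286,142),(290,240),(293,327)]:print('f',ray(c,np.array(uv)*k,.036))
for uv in [(208,79),(360,82),(362,453),(242,453)]:print('case',ray(c,np.array(uv)*k,.033))
for uv in [(486,48),(583,49)]:print('tray',ray(c,np.array(uv)*k,.018))
t=cam('top')
I=cv2.imread('pics/top0.png')[110:250,170:320]
cv2.imwrite('pics/topc.png',cv2.resize(I,None,fx=5.3,fy=4.28 if 0 else 4.28,interpolation=cv2.INTER_CUBIC)) if 0 else cv2.imwrite('pics/topc.png',cv2.resize(I,None,fx=4.2,fy=4.2,interpolation=cv2.INTER_CUBIC))
E
```

```text
p [0.6409 0.1462 0.065 ]
p [0.6352 0.077  0.065 ]
p [0.6329 0.0118 0.065 ]
f [0.4767 0.131  0.036 ]
f [0.4698 0.0658 0.036 ]
f [0.4627 0.0015 0.036 ]
case [0.4312 0.1737 0.033 ]
case [0.5293 0.1643 0.033 ]
case [ 0.5019 -0.1105  0.033 ]
case [ 0.4056 -0.1028  0.033 ]
tray [0.6143 0.1812 0.018 ]
tray [0.6791 0.1756 0.018 ]
```

View pics/topc.png

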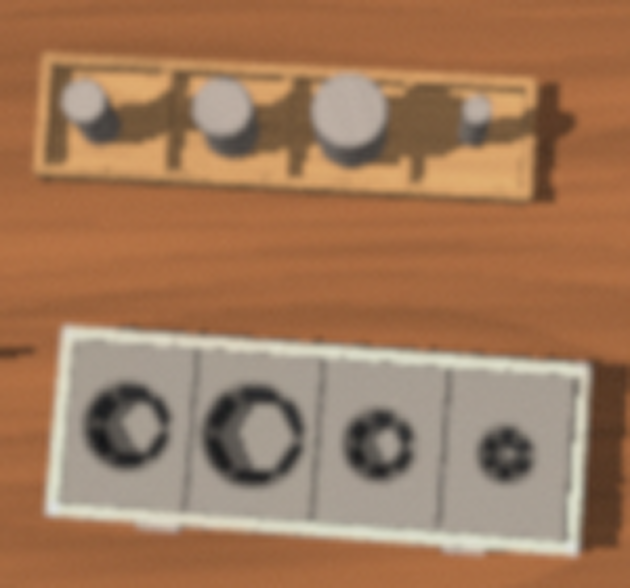

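```bash
cat > m.py <<'E'
import sys
from h import *
s=bot.read_state();t=[float(a) for a in sys.argv[1:4]]
d,a=move(s,t,-5);print(d.round(2),round(a,4),'z-x tilt',np.array(s['tcp_rot'])[:,2],'op',s['opening'],s['grasp_force'],s['force'],s['time_s'])
E
python3 m.py .6325 .0113 .033
```

```text
[-0.35  1.69  3.33] 0.0016 z-x tilt [ 0.0002  0.0004 -1.    ] op 0.9990360400194259 0.0 [-0.4724 -0.003   0.0876] 2.7
```

Request:
apply_moves(plan="-0.07 0.34 0.2 0 0 0.0016;-0.07 0.34 0.2 0 0 0;-0.07 0.34 0.2 0 0 0;-0.07 0.34 0.2 0 0 0;-0.07 0.33 0.2 0 0 0;0 0 0.5 0 0 0;0 0 0.5 0 0 0;0 0 0.5 0 0 0;0 0 0.4 0 0 0;0 0 0.4 0 0 0")

```text
time_s: 3.53
position: [0.63, 0.0057, 0.0336]
tcp_rot: [[0.094, 0.996, -0.002], [0.996, -0.094, -0.0], [-0.0, -0.002, -1.0]]
force: [-0.3, -0.1, 0.3]
opening: 1.0
grasp_force: 0.0
```

```bash
python3 m.py .6325 .0113 .033
```

```text
[0.12 0.04 0.01] -0.001 z-x tilt [-0.0018 -0.0001 -1.    ] op 0.9998731095218103 0.0 [-0.264  -0.0608  0.3261] 3.5333
```

Request:
apply_moves(plan="0.11 0.04 0 0 0 -0.001;0 0 0 0 0 0;0 0 0 0 0 0")

```text
time_s: 3.78
position: [0.6343, 0.012, 0.036]
tcp_rot: [[0.086, 0.996, 0.001], [0.996, -0.086, -0.0], [-0.0, 0.001, -1.0]]
force: [-0.0, -0.1, 1.7]
opening: 1.0
grasp_force: 0.0
```

Request:
apply_moves(plan="0 0 0 0 0 0;0 0 0 0 0 0;0 0 0 0 0 0;0 0 0 0 0 0;0 0 0 0 0 0;0 0 0 0 0 0;0 0 0 0 0 0;0 0 0 0 0 0", gripper=-1)

```text
time_s: 4.45
position: [0.6335, 0.0124, 0.035]
tcp_rot: [[0.086, 0.996, -0.0], [0.996, -0.086, 0.0], [0.0, -0.0, -1.0]]
force: [-0.8, -0.1, 0.1]
opening: 0.478
grasp_force: 0.0
```

```bash
python3 m.py .4698 .0658 .1
```

```text
[ 0.78 -3.35 -1.3 ] 0.0002 z-x tilt [-0.0001  0.     -1.    ] op 0.47794253236114764 0.0 [-0.7771 -0.0595  0.1482] 4.45
```

Request:
apply_moves(plan="0 0 0 0 0 0;0 0 0 0 0 0;0 0 0 0 0 0;0 0 0 0 0 0")

```text
time_s: 4.78
position: [0.6334, 0.0124, 0.035]
tcp_rot: [[0.086, 0.996, -0.001], [0.996, -0.086, 0.0], [0.0, -0.001, -1.0]]
force: [-1.2, 0.7, 0.4]
opening: 0.438
grasp_force: 30.0
```

Request:
apply_moves(plan="0 0 -0.3 0 0 0;0 0 -0.5 0 0 0;0 0 -0.5 0 0 0;0 0 -0.2 0 0 0;0 0 0 0 0 0;0 0 0 0 0 0")

```text
time_s: 5.28
position: [0.6331, 0.0125, 0.1094]
tcp_rot: [[0.086, 0.996, -0.001], [0.996, -0.086, 0.0], [0.0, -0.001, -1.0]]
force: [-0.9, 0.9, -6.0]
opening: 0.438
grasp_force: 30.0
```

```bash
python3 m.py .4698 .0658 .11; python3 - <<'E'
from h import *
s=bot.read_state();I=capture('wrist')[:,:,::-1];cv2.imwrite('pics/w2.png',I)
cv2.imwrite('pics/w2v.png',cv2.resize(I,(800,600),interpolation=cv2.INTER_CUBIC))
E
```

```text
[ 0.78 -3.35 -0.01] 0.0002 z-x tilt [-0.0007  0.0001 -1.    ] op 0.4383921949322515 29.999427178991027 [-0.9369  0.8526 -6.0099] 5.2833
```

View pics/w2v.png

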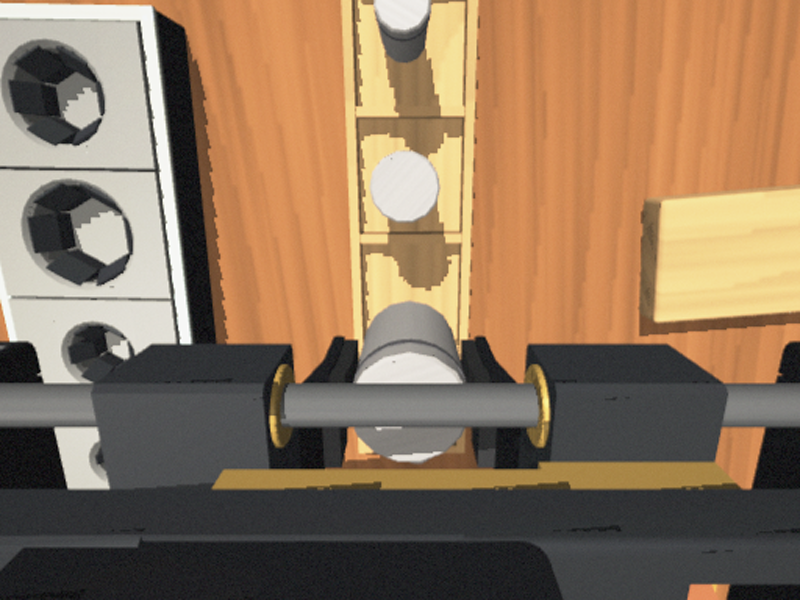

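The 39 mm punch is held upright, with its top centred near (411,407). The 31 mm punch is at (405,186) and the cutouts are at (53,92) and (78,233).

```bash
python3 - <<'E'
from h import *
s=bot.read_state();c=cam('wrist',s);k=.64
print(ray(c,(411*k,407*k),s['position'][2]+.03)-s['position'])
for uv in [(405,186)]:print('p',ray(c,np.array(uv)*k,.065))
for uv in [(53,92),(78,233)]:print('f',ray(c,np.array(uv)*k,.036))
E
```

```text
[ 0.0005 -0.0007  0.03  ]
p [0.6358 0.0764 0.065 ]
f [0.4754 0.132  0.036 ]
f [0.469  0.0663 0.036 ]
```

Request:
apply_moves(plan="0.12 -0.5 0 0 0 0;0.12 -0.5 0 0 0 0;0.12 -0.5 0 0 0 0;0.12 -0.5 0 0 0 0;0.1 -0.5 0 0 0 0;0.1 -0.5 0 0 0 0;0.1 -0.35 0 0 0 0;0 0 0 0 0 0;0 0 0 0 0 0")

```text
time_s: 6.08
position: [0.4677, 0.0662, 0.1088]
tcp_rot: [[0.085, 0.996, -0.004], [0.996, -0.085, 0.0], [0.0, -0.004, -1.0]]
force: [1.3, 0.6, -5.5]
opening: 0.442
grasp_force: 30.0
```

```bash
python3 m.py .4695 .066 .07
```

```text
[-0.    0.04  0.78] 0.0003 z-x tilt [-0.0041  0.0004 -1.    ] op 0.44183727281953844 29.999312292784452 [ 1.3414  0.5768 -5.4565] 6.0833
```

Request:
apply_moves(plan="0 0.02 0.3 0 0 0;0 0.01 0.3 0 0 0;0 0 0.2 0 0 0;0 0 0.1 0 0 0;0 0 0.1 0 0 0;0 0 0.1 0 0 0;0 0 0 0 0 0;0 0 0 0 0 0")

```text
time_s: 6.75
position: [0.4706, 0.0657, 0.0548]
tcp_rot: [[0.086, 0.996, -0.002], [0.996, -0.086, 0.0], [0.0, -0.002, -1.0]]
force: [-1.2, 1.2, -5.6]
opening: 0.437
grasp_force: 30.0
```

Request:
apply_moves(plan="0 0 0.06 0 0 0;0 0 0.06 0 0 0;0 0 0 0 0 0;0 0 0 0 0 0")

```text
time_s: 7.08
position: [0.4708, 0.0657, 0.0489]
tcp_rot: [[0.086, 0.996, -0.002], [0.996, -0.086, 0.0], [0.0, -0.002, -1.0]]
force: [-2.9, 1.8, -3.7]
opening: 0.435
grasp_force: 30.0
```

Request:
apply_moves(plan="0 -0.03 0.04 0 0 0;0 0 0.04 0 0 0;0 0 0.03 0 0 0;0 0 0 0 0 0;0 0 0 0 0 0")

```text
time_s: 7.5
position: [0.4702, 0.0657, 0.0439]
tcp_rot: [[0.086, 0.996, 0.001], [0.996, -0.086, 0.0], [0.0, 0.001, -1.0]]
force: [-3.0, 3.0, 4.3]
opening: 0.438
grasp_force: 30.0
```

Request:
apply_moves(plan="0 0 0.03 0 0 0;0 0 0 0 0 0;0 0 0 0 0 0")

```text
time_s: 7.75
position: [0.4702, 0.0658, 0.0439]
tcp_rot: [[0.086, 0.996, 0.001], [0.996, -0.086, -0.0], [0.0, 0.001, -1.0]]
force: [-5.6, 2.3, 19.7]
opening: 0.441
grasp_force: 30.0
```

Request:
apply_moves(plan="0 0 -0.02 0 0 0;0 0 0 0 0 0;0 0 0 0 0 0;0 0 0 0 0 0;0 0 0 0 0 0;0 0 -0.2 0 0 0;0 0 -0.5 0 0 0;0 0 -0.5 0 0 0;0 0 -0.4 0 0 0;0 0 0 0 0 0", gripper=0.5)

```text
time_s: 8.58
position: [0.4728, 0.0655, 0.1268]
tcp_rot: [[0.086, 0.996, 0.008], [0.996, -0.086, -0.001], [-0.0, 0.008, -1.0]]
force: [0.4, 0.1, -0.4]
opening: 0.749
grasp_force: 0.0
```

```bash
python3 m.py .6357 .0764 .11;python3 m.py .6409 .1455 .11; python3 - <<'E'
from h import *
s=bot.read_state();I=capture('scene')[140:270,180:370,::-1];cv2.imwrite('pics/s2v.png',cv2.resize(I,None,fx=4,fy=4,interpolation=cv2.INTER_CUBIC))
E
```

```text
[0.5  3.22 0.36] 0.0002 z-x tilt [ 0.0083 -0.0008 -1.    ] op 0.7494072600675654 0.0 [ 0.4117  0.1066 -0.3878] 8.5833
[1.88 3.21 0.36] 0.0002 z-x tilt [ 0.0083 -0.0008 -1.    ] op 0.7494072600675654 0.0 [ 0.4117  0.1066 -0.3878] 8.5833
```

View pics/s2v.png

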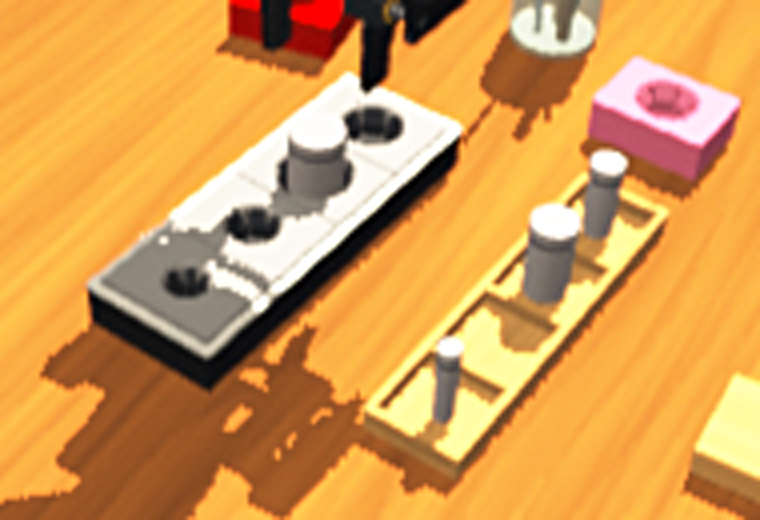

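The 39 mm punch stands upright and seated. The 31 mm punch is next.

Request:
apply_moves(plan="0.06 0.4 0 0 0 0;0.06 0.4 0 0 0 0;0.06 0.4 0 0 0 0;0.06 0.4 0 0 0 0;0.06 0.4 0 0 0 0;0.06 0.4 0 0 0 0;0.07 0.4 0 0 0 0;0.07 0.42 0 0 0 0;0 0 0.4 0 0 0;0 0 0 0 0 0")

```text
time_s: 9.47
position: [0.631, 0.0766, 0.0991]
tcp_rot: [[0.086, 0.996, -0.006], [0.996, -0.086, 0.0], [-0.0, -0.006, -1.0]]
force: [-1.1, -0.3, -1.5]
opening: 0.755
grasp_force: 0.0
```

```bash
python3 m.py .6357 .0764 .035
```

```text
[0.   0.1  1.28] 0.0002 z-x tilt [-0.0065  0.0002 -1.    ] op 0.7554964695539604 0.0 [-1.0508 -0.3444 -1.5101] 9.4667
```

Request:
apply_moves(plan="0 0.03 0.4 0 0 0;0 0.02 0.4 0 0 0;0 0 0.3 0 0 0;0 0 0.18 0 0 0;0 0 0 0 0 0;0 0 0 0 0 0")

```text
time_s: 9.97
position: [0.6341, 0.0765, 0.0386]
tcp_rot: [[0.086, 0.996, -0.002], [0.996, -0.086, 0.0], [-0.0, -0.002, -1.0]]
force: [0.2, 0.8, -0.5]
opening: 0.751
grasp_force: 0.0
```

Request:
apply_moves(plan="0 0 0 0 0 0;0 0 0 0 0 0;0 0 0 0 0 0;0 0 0 0 0 0;0 0 0 0 0 0;0 0 0 0 0 0;0 0 0 0 0 0;0 0 0 0 0 0;0 0 0 0 0 0;0 0 0 0 0 0", gripper=-1)

```text
time_s: 10.8
position: [0.6357, 0.0764, 0.0394]
tcp_rot: [[0.086, 0.996, 0.001], [0.996, -0.086, -0.0], [0.0, 0.001, -1.0]]
force: [0.4, 0.0, 2.4]
opening: 0.342
grasp_force: 29.9
```

Request:
apply_moves(plan="0 0 -0.3 0 0 0;0 0 -0.5 0 0 0;0 0 -0.5 0 0 0;0 0 -0.3 0 0 0;0 0 0 0 0 0;0 0 0 0 0 0")

```text
time_s: 11.3
position: [0.6345, 0.0765, 0.1187]
tcp_rot: [[0.086, 0.996, -0.001], [0.996, -0.086, 0.0], [-0.0, -0.001, -1.0]]
force: [-0.8, 1.4, -5.0]
opening: 0.345
grasp_force: 29.9
```

```bash
python3 m.py .4757 .1315 .08; python3 - <<'E'
from h import *
s=bot.read_state();I=capture('wrist')[:,:,::-1]
cv2.imwrite('pics/w3v.png',cv2.resize(I,(800,600),interpolation=cv2.INTER_CUBIC))
E
```

```text
[ 0.82 -3.26  0.78] 0.0002 z-x tilt [-0.0007  0.     -1.    ] op 0.34545121394306844 29.90036602372129 [-0.8302  1.3792 -5.024 ] 11.3
```

View pics/w3v.png

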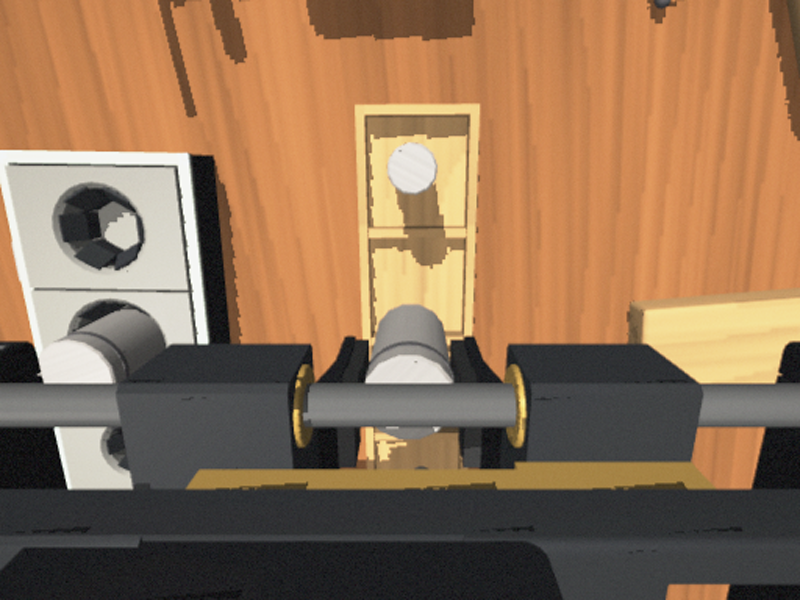

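The 31 mm punch is held, with its top at about (410,396). The 23 mm punch is at (412,168) and the 31 mm cutout rim is at (99,226).

```bash
python3 - <<'E'
from h import *
s=bot.read_state();c=cam('wrist',s);k=.64
print(ray(c,(410*k,396*k),s['position'][2]+.0256)-s['position'])
print(ray(c,(412*k,168*k),.065),ray(c,(99*k,226*k),.036))
E
```

```text
[0.0003 0.0008 0.0256]
[0.6408 0.1474 0.065 ] [0.4756 0.1322 0.036 ]
```

Request:
apply_moves(plan="0.12 -0.45 0 0 0 0;0.12 -0.45 0 0 0 0;0.12 -0.45 0 0 0 0;0.12 -0.45 0 0 0 0;0.12 -0.45 0 0 0 0;0.12 -0.45 0 0 0 0;0.1 -0.4 0 0 0 0;0 -0.16 0 0 0 0;0 0 0 0 0 0;0 0 0 0 0 0")

```text
time_s: 12.18
position: [0.4769, 0.1312, 0.1185]
tcp_rot: [[0.086, 0.996, 0.0], [0.996, -0.086, -0.0], [-0.0, 0.0, -1.0]]
force: [1.6, 0.0, -4.4]
opening: 0.346
grasp_force: 29.9
```

```bash
python3 m.py .4757 .1315 .08
```

```text
[ 0.   -0.02  0.77] 0.0002 z-x tilt [ 0.0003 -0.0002 -1.    ] op 0.34624244456423714 29.901427514705574 [ 1.5632  0.0042 -4.3687] 12.1833
```

Down to z≈0.06 (punch bottom at the lips), then press to about 0.048.

Request:
apply_moves(plan="0 -0.02 0.3 0 0 0;0 0 0.3 0 0 0;0 0 0.2 0 0 0;0 0 0.15 0 0 0;0 0 0.1 0 0 0;0 0 0.1 0 0 0;0 0 0.06 0 0 0;0 0 0.06 0 0 0;0 0 0 0 0 0;0 0 0 0 0 0")

```text
time_s: 13.02
position: [0.4755, 0.1314, 0.0555]
tcp_rot: [[0.086, 0.996, 0.001], [0.996, -0.086, -0.0], [-0.0, 0.001, -1.0]]
force: [0.2, -0.8, -6.7]
opening: 0.349
grasp_force: 29.9
```

Request:
apply_moves(plan="0 0 0.04 0 0 0;0 0 0.04 0 0 0;0 0 0 0 0 0;0 0 0 0 0 0")

```text
time_s: 13.35
position: [0.4754, 0.1315, 0.0516]
tcp_rot: [[0.086, 0.996, 0.0], [0.996, -0.086, 0.0], [0.0, 0.0, -1.0]]
force: [-0.1, -1.1, -2.6]
opening: 0.346
grasp_force: 29.9
```

Request:
apply_moves(plan="0 0 0.03 0 0 0;0 0 0.03 0 0 0;0 0 0.02 0 0 0;0 0 0 0 0 0;0 0 0 0 0 0")

```text
time_s: 13.77
position: [0.4755, 0.1315, 0.0483]
tcp_rot: [[0.086, 0.996, 0.001], [0.996, -0.086, 0.0], [0.0, 0.001, -1.0]]
force: [-1.0, -0.2, 6.0]
opening: 0.345
grasp_force: 29.9
```

Request:
apply_moves(plan="0 0 0.02 0 0 0;0 0 0 0 0 0;0 0 0 0 0 0")

```text
time_s: 14.02
position: [0.4756, 0.1315, 0.0482]
tcp_rot: [[0.086, 0.996, 0.001], [0.996, -0.086, -0.0], [0.0, 0.001, -1.0]]
force: [-1.9, -1.0, 14.8]
opening: 0.344
grasp_force: 29.9
```

Request:
apply_moves(plan="0 0 -0.02 0 0 0;0 0 0 0 0 0;0 0 0 0 0 0;0 0 0 0 0 0;0 0 0 0 0 0;0 0 -0.2 0 0 0;0 0 -0.5 0 0 0;0 0 -0.5 0 0 0;0 0 -0.3 0 0 0;0 0 0 0 0 0", gripper=0.3)

```text
time_s: 14.85
position: [0.4775, 0.1317, 0.1259]
tcp_rot: [[0.086, 0.996, 0.007], [0.996, -0.086, 0.0], [0.001, 0.007, -1.0]]
force: [0.4, -0.1, 0.3]
opening: 0.654
grasp_force: 0.0
```

```bash
python3 m.py .6408 .1467 .036
```

```text
[0.58 3.22 1.82] 0.0002 z-x tilt [ 0.007   0.0004 -1.    ] op 0.6539038842755812 0.0 [ 0.3538 -0.1127  0.3138] 14.85
```

Request:
apply_moves(plan="0.07 0.4 0 0 0 0;0.07 0.4 0 0 0 0;0.07 0.4 0 0 0 0;0.07 0.4 0 0 0 0;0.07 0.4 0 0 0 0;0.07 0.4 0 0 0 0;0.08 0.4 0 0 0 0;0.08 0.44 0 0 0 0;0 0 0.4 0 0 0;0 0 0 0 0 0")

```text
time_s: 15.68
position: [0.6377, 0.1461, 0.0989]
tcp_rot: [[0.086, 0.996, -0.006], [0.996, -0.086, -0.0], [-0.001, -0.006, -1.0]]
force: [-1.8, -0.4, -0.3]
opening: 0.648
grasp_force: 0.0
```

```bash
python3 m.py .6408 .1467 .036
```

```text
[0.02 0.07 1.26] 0.0001 z-x tilt [-0.0059 -0.0004 -1.    ] op 0.6482148214907664 0.0 [-1.8181 -0.4492 -0.3163] 15.6833
```

Request:
apply_moves(plan="0.02 0.02 0.4 0 0 0;0 0 0.4 0 0 0;0 0 0.3 0 0 0;0 0 0.16 0 0 0;0 0 0 0 0 0;0 0 0 0 0 0")

```text
time_s: 16.18
position: [0.6395, 0.1473, 0.0393]
tcp_rot: [[0.086, 0.996, -0.002], [0.996, -0.086, -0.0], [-0.0, -0.002, -1.0]]
force: [-0.1, -0.3, -0.3]
opening: 0.645
grasp_force: 0.0
```

Request:
apply_moves(plan="0 0 0 0 0 0;0 0 0 0 0 0;0 0 0 0 0 0;0 0 0 0 0 0;0 0 0 0 0 0;0 0 0 0 0 0;0 0 0 0 0 0;0 0 0 0 0 0;0 0 0 0 0 0;0 0 0 0 0 0", gripper=-1)

```text
time_s: 17.02
position: [0.6405, 0.1473, 0.0398]
tcp_rot: [[0.086, 0.996, 0.001], [0.996, -0.086, 0.0], [0.0, 0.001, -1.0]]
force: [-0.5, 0.4, 1.4]
opening: 0.253
grasp_force: 29.8
```

Request:
apply_moves(plan="0 0 -0.3 0 0 0;0 0 -0.5 0 0 0;0 0 -0.5 0 0 0;0 0 -0.5 0 0 0;0 0 -0.2 0 0 0;0 0 0 0 0 0;0 0 0 0 0 0")

```text
time_s: 17.6
position: [0.6397, 0.1473, 0.139]
tcp_rot: [[0.086, 0.996, -0.001], [0.996, -0.086, -0.0], [-0.0, -0.001, -1.0]]
force: [0.5, -0.0, -3.0]
opening: 0.253
grasp_force: 29.8
```

```bash
python3 m.py .463 .0003 .14; python3 - <<'E'
from h import *
s=bot.read_state();I=capture('wrist')[:,:,::-1]
cv2.imwrite('pics/w4v.png',cv2.resize(I,(800,600),interpolation=cv2.INTER_CUBIC))
E
```

```text
[-3.23 -3.27 -0.02] 0.0002 z-x tilt [-0.0007 -0.     -1.    ] op 0.2533650927442226 29.816232630691957 [ 0.4792 -0.0415 -3.0392] 17.6
```

View pics/w4v.png

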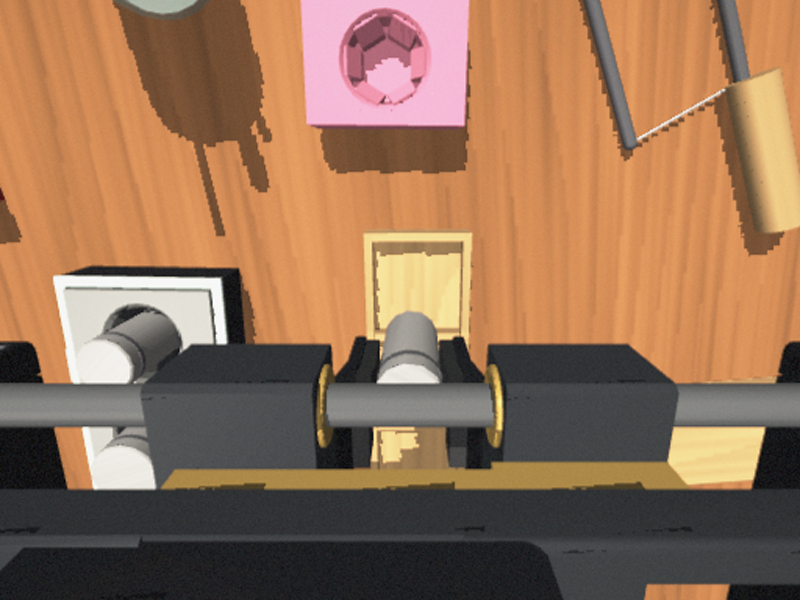

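The 23 mm punch is held upright. Moving it over its cutout.

Request:
apply_moves(plan="-0.4 -0.4 0 0 0 0;-0.4 -0.4 0 0 0 0;-0.4 -0.4 0 0 0 0;-0.4 -0.4 0 0 0 0;-0.4 -0.4 0 0 0 0;-0.4 -0.4 0 0 0 0;-0.4 -0.4 0 0 0 0;-0.45 -0.47 0 0 0 0;0 0 0 0 0 0;0 0 0 0 0 0")

```text
time_s: 18.48
position: [0.4607, -0.0008, 0.1381]
tcp_rot: [[0.089, 0.996, -0.005], [0.996, -0.089, 0.001], [0.001, -0.005, -1.0]]
force: [0.3, -0.0, -2.1]
opening: 0.252
grasp_force: 29.8
```

```bash
python3 m.py .463 -.0007 .08
```

```text
[0.01 0.05 1.16] -0.0003 z-x tilt [-0.0048  0.0013 -1.    ] op 0.25214728489015725 29.81688475170813 [ 0.3196 -0.0017 -2.1475] 18.4833
```

Request:
apply_moves(plan="0 0.01 0.4 0 0 0;0 0 0.4 0 0 0;0 0 0.3 0 0 0;0 0 0.2 0 0 0;0 0 0.1 0 0 0;0 0 0.1 0 0 0;0 0 0.06 0 0 0;0 0 0.06 0 0 0;0 0 0 0 0 0;0 0 0 0 0 0")

```text
time_s: 19.32
position: [0.4634, -0.0004, 0.0586]
tcp_rot: [[0.086, 0.996, -0.001], [0.996, -0.086, 0.0], [0.0, -0.001, -1.0]]
force: [-1.9, 0.7, -2.0]
opening: 0.257
grasp_force: 29.8
```

Request:
apply_moves(plan="0 0 0.04 0 0 0;0 0 0.03 0 0 0;0 0 0 0 0 0;0 0 0 0 0 0")

```text
time_s: 19.65
position: [0.4636, -0.0005, 0.0551]
tcp_rot: [[0.086, 0.996, -0.0], [0.996, -0.086, 0.0], [0.0, -0.0, -1.0]]
force: [-2.4, -1.2, 0.2]
opening: 0.254
grasp_force: 29.8
```

Request:
apply_moves(plan="0 -0.01 0.04 0 0 0;0 0 0.04 0 0 0;0 0 0.03 0 0 0;0 0 0 0 0 0;0 0 0 0 0 0")

```text
time_s: 20.07
position: [0.4633, -0.0005, 0.0492]
tcp_rot: [[0.086, 0.996, -0.0], [0.996, -0.086, 0.0], [0.0, -0.0, -1.0]]
force: [-1.2, -0.4, -3.2]
opening: 0.254
grasp_force: 29.8
```

Request:
apply_moves(plan="0 0 0.03 0 0 0;0 0 0 0 0 0;0 0 0 0 0 0")

```text
time_s: 20.32
position: [0.4636, -0.0005, 0.0486]
tcp_rot: [[0.086, 0.996, 0.001], [0.996, -0.086, -0.0], [-0.0, 0.001, -1.0]]
force: [-1.5, -0.2, 5.6]
opening: 0.257
grasp_force: 29.9
```

Request:
apply_moves(plan="0 0 0.02 0 0 0;0 0 0 0 0 0;0 0 0 0 0 0")

```text
time_s: 20.57
position: [0.4638, -0.0006, 0.0484]
tcp_rot: [[0.086, 0.996, 0.002], [0.996, -0.086, -0.0], [-0.0, 0.002, -1.0]]
force: [-3.8, -1.1, 13.7]
opening: 0.258
grasp_force: 29.9
```

Request:
apply_moves(plan="0 0 -0.02 0 0 0;0 0 0 0 0 0;0 0 0 0 0 0;0 0 0 0 0 0;0 0 0 0 0 0;0 0 -0.2 0 0 0;0 0 -0.5 0 0 0;0 0 -0.5 0 0 0;0 0 -0.3 0 0 0;0 0 0 0 0 0", gripper=0.3)

```text
time_s: 21.4
position: [0.4655, -0.0009, 0.1255]
tcp_rot: [[0.086, 0.996, 0.006], [0.996, -0.086, -0.001], [-0.001, 0.006, -1.0]]
force: [0.2, -0.4, -1.3]
opening: 0.647
grasp_force: 0.0
```

```bash
python3 m.py .631 -.1 .2
```

```text
[-1.69  3.48 -1.47] 0.0002 z-x tilt [ 0.0063 -0.0015 -1.    ] op 0.6473663584185756 0.0 [ 0.2244 -0.4144 -1.3038] 21.4
```

Request:
apply_moves(plan="-0.3 0.4 -0.1 0 0 0;-0.3 0.4 -0.1 0 0 0;-0.3 0.4 -0.1 0 0 0;-0.3 0.4 -0.1 0 0 0;-0.3 0.4 -0.1 0 0 0;-0.3 0.4 0 0 0 0;-0.34 0.48 0 0 0 0;0 0 0 0 0 0;0 0 0 0 0 0;0 0 0 0 0 0")

```text
time_s: 22.23
position: [0.5961, -0.1188, 0.1466]
tcp_rot: [[0.086, 0.996, -0.003], [0.996, -0.086, 0.002], [0.001, -0.004, -1.0]]
force: [-0.6, 0.0, 1.6]
opening: 0.649
grasp_force: 0.0
```

```bash
python3 m.py .631 -.056 .11; python3 - <<'E'
from h import *
s=bot.read_state();I=capture('wrist')[:,:,::-1]
cv2.imwrite('pics/w5v.png',cv2.resize(I,(800,600),interpolation=cv2.INTER_CUBIC))
E
```

```text
[1.31 0.59 0.73] 0.0001 z-x tilt [-0.0035  0.0016 -1.    ] op 0.6488251617210747 0.0 [-0.5637  0.0384  1.5951] 22.2333
```

View pics/w5v.png

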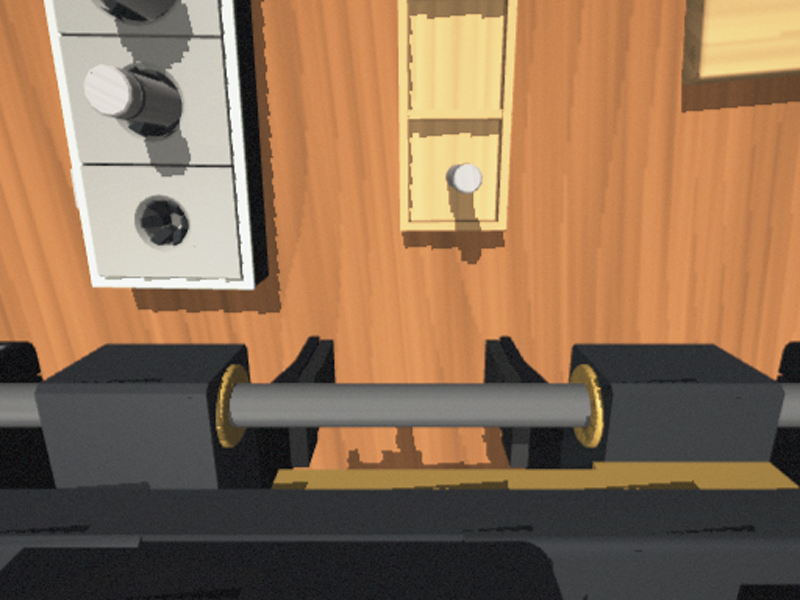

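The 15 mm punch's top is at (466,178) and the 15 mm cutout is at (162,222). The seated 23 mm punch's top is at (114,91).

```bash
python3 - <<'E'
from h import *
s=bot.read_state();c=cam('wrist',s);k=.64
print(s['position'],ray(c,(466*k,178*k),.065),ray(c,(162*k,222*k),.036),ray(c,(114*k,91*k),.074))
E
```

```text
[ 0.5959 -0.1185  0.1468] [ 0.63  -0.055  0.065] [ 0.4554 -0.0657  0.036 ] [ 0.4673 -0.001   0.074 ]
```

Request:
apply_moves(plan="0.33 0.15 0.1 0 0 0;0.33 0.15 0.2 0 0 0;0.33 0.15 0.2 0 0 0;0.33 0.15 0.2 0 0 0;0 0 0.2 0 0 0;0 0 0.2 0 0 0;0 0 0 0 0 0;0 0 0 0 0 0")

```text
time_s: 22.95
position: [0.6317, -0.0566, 0.0922]
tcp_rot: [[0.086, 0.996, -0.003], [0.996, -0.086, 0.0], [0.0, -0.003, -1.0]]
force: [1.1, -0.0, -0.0]
opening: 0.651
grasp_force: 0.0
```

```bash
python3 m.py .631 -.055 .04
```

```text
[ 0.03 -0.01  1.04] 0.0001 z-x tilt [-0.0027  0.0004 -1.    ] op 0.6509060356607116 0.0 [ 1.0559 -0.0258 -0.0249] 22.95
```

Request:
apply_moves(plan="0.03 -0.02 0.4 0 0 0;0 0 0.4 0 0 0;0 0 0.24 0 0 0;0 0 0 0 0 0;0 0 0 0 0 0;0 0 0 0 0 0")

```text
time_s: 23.45
position: [0.633, -0.0553, 0.042]
tcp_rot: [[0.087, 0.996, 0.002], [0.996, -0.087, -0.0], [-0.0, 0.002, -1.0]]
force: [0.0, -0.1, 0.6]
opening: 0.652
grasp_force: 0.0
```

Request:
apply_moves(plan="0 0 0 0 0 0;0 0 0 0 0 0;0 0 0 0 0 0;0 0 0 0 0 0;0 0 0 0 0 0;0 0 0 0 0 0;0 0 0 0 0 0;0 0 0 0 0 0;0 0 0 0 0 0;0 0 0 0 0 0", gripper=-1)

```text
time_s: 24.28
position: [0.6323, -0.0547, 0.041]
tcp_rot: [[0.086, 0.996, -0.0], [0.996, -0.086, 0.0], [0.0, -0.0, -1.0]]
force: [0.6, 0.3, -0.5]
opening: 0.162
grasp_force: 30.0
```

Request:
apply_moves(plan="0 0 0 0 0 0;0 0 0 0 0 0")

```text
time_s: 24.45
position: [0.6323, -0.0547, 0.041]
tcp_rot: [[0.086, 0.996, 0.0], [0.996, -0.086, 0.0], [0.0, 0.0, -1.0]]
force: [0.6, -0.3, 0.0]
opening: 0.159
grasp_force: 30.0
```

Request:
apply_moves(plan="0 0 -0.3 0 0 0;0 0 -0.5 0 0 0;0 0 -0.5 0 0 0;0 0 -0.2 0 0 0;-0.1 -0.4 0 0 0 0;-0.1 -0.4 0 0 0 0;-0.1 -0.4 0 0 0 0;-0.1 -0.4 0 0 0 0;-0.1 -0.4 0 0 0 0;0 -0.4 0 0 0 0")

```text
time_s: 25.28
position: [0.5095, -0.0699, 0.1157]
tcp_rot: [[0.087, 0.996, -0.0], [0.996, -0.087, -0.0], [-0.0, -0.0, -1.0]]
force: [-0.0, -0.0, -2.1]
opening: 0.16
grasp_force: 30.0
```

Request:
apply_moves(plan="0 -0.4 0 0 0 0;0 -0.4 0 0 0 0;-0.02 -0.28 0 0 0 0;0 0 0 0 0 0;0 0 0 0 0 0;0 0 0 0 0 0;0 0 0 0 0 0;0 0 0 0 0 0")

```text
time_s: 25.95
position: [0.4581, -0.066, 0.1161]
tcp_rot: [[0.086, 0.996, 0.001], [0.996, -0.086, -0.001], [-0.0, 0.001, -1.0]]
force: [-0.0, 0.4, -0.5]
opening: 0.162
grasp_force: 30.0
```

```bash
python3 m.py .4565 -.0655 .06;  python3 - <<'E'
from h import *
s=bot.read_state();print(s['joint_positions']);I=capture('wrist')[:,:,::-1];J=capture('scene')[:,:,::-1];K=capture('top')[:,:,::-1]
cv2.imwrite('pics/t6.png',K)
cv2.imwrite('pics/w6v.png',np.hstack([cv2.resize(I[170:330,130:400],(540,320)),]))
cv2.imwrite('pics/s6v.png',cv2.resize(J[140:270,180:370],None,fx=4,fy=4,interpolation=cv2.INTER_CUBIC))
E
```

```text
[ 0.01 -0.03  1.12] 0.0002 z-x tilt [ 0.0014 -0.0006 -1.    ] op 0.16157885095653063 29.999674572445656 [-0.047   0.3618 -0.4889] 25.95
[-22.0817  28.2503 110.8056   0.0022  40.8555 -17.1588]
```

View pics/s6v.png

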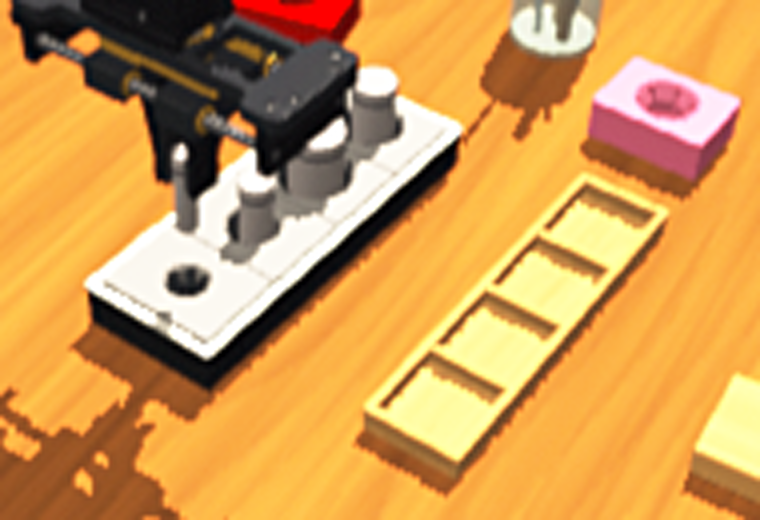

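View pics/w6v.png

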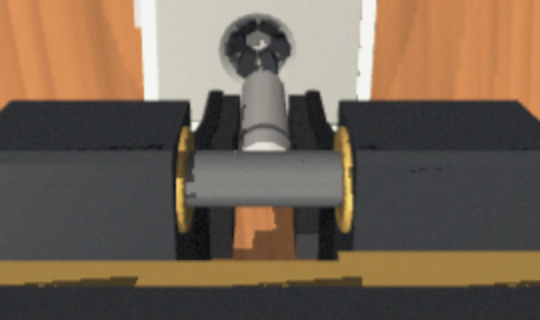

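```bash
python3 - <<'E'
from h import *
s=bot.read_state();c=cam('wrist',s)
print('hole15',ray(c,(258.5,194),.036),s['position'])
c2=cam('scene')
for n,P,r in(('23',(.4634,-.0005),.0115),('31',(.4755,.1315),.0155),('39',(.4702,.0657),.0195)):
    a=np.linspace(0,6.28,60)
    for z in(.074,.036):
        C=proj(c2,np.c_[P[0]+r*np.cos(a),P[1]+r*np.sin(a),0*a+z]);print(n,z,((C-[180,140])*4).min(0),((C-[180,140])*4).max(0))
# held punch 15 projected into scene, and hole circles
print((proj(c2,[[*s['position'][:2],s['position'][2]+.024],[.4565,-.0655,.036]])-[180,140])*4)
R=np.array(s['tcp_rot'])
s5=dict(position=[.5959,-.1185,.1468],tcp_rot=R);print(proj(cam('wrist',s5),[[.4634,-.0005,.074],[.4634,-.0005,.036],[.4565,-.0655,.036]])/.64)
E
```

```text
hole15 [ 0.4545 -0.0652  0.036 ] [ 0.4573 -0.0658  0.116 ]
23 0.074 [236.1749 164.8771] [272.7201 188.5413]
23 0.036 [236.9029 209.6347] [272.5455 233.4664]
31 0.074 [351.597   63.2305] [397.0954  90.5976]
31 0.036 [349.6313 106.928 ] [394.0879 134.5871]
39 0.074 [288.1086 106.6628] [347.6244 143.7907]
39 0.036 [287.5747 150.8653] [345.6773 188.3248]
[[183.7903 147.6221]
 [188.7398 276.6364]]
[[103.972   90.1587]
 [147.9451 100.7488]
 [162.4861 221.2735]]
```

Request:
apply_moves(plan="0.01 -0.03 0.4 0 0 0;0 0 0.3 0 0 0;0 0 0.1 0 0 0;0 0 0.1 0 0 0;0 0 0.1 0 0 0;0 0 0.06 0 0 0;0 0 0.06 0 0 0;0 0 0 0 0 0;0 0 0 0 0 0")

```text
time_s: 26.85
position: [0.4556, -0.0652, 0.0602]
tcp_rot: [[0.086, 0.996, 0.001], [0.996, -0.086, -0.0], [-0.0, 0.001, -1.0]]
force: [0.2, -0.8, -0.6]
opening: 0.161
grasp_force: 30.0
```

Request:
apply_moves(plan="0 0 0.05 0 0 0;0 0 0.05 0 0 0;0 0 0 0 0 0;0 0 0 0 0 0")

```text
time_s: 27.18
position: [0.4555, -0.0652, 0.055]
tcp_rot: [[0.086, 0.996, 0.001], [0.996, -0.086, -0.0], [-0.0, 0.001, -1.0]]
force: [0.5, -1.0, -2.1]
opening: 0.16
grasp_force: 30.0
```

Request:
apply_moves(plan="0 0 0.04 0 0 0;0 0 0.03 0 0 0;0 0 0.03 0 0 0;0 0 0 0 0 0;0 0 0 0 0 0")

```text
time_s: 27.6
position: [0.4553, -0.0651, 0.05]
tcp_rot: [[0.086, 0.996, 0.0], [0.996, -0.086, 0.0], [0.0, 0.0, -1.0]]
force: [0.9, -1.2, 0.3]
opening: 0.16
grasp_force: 30.0
```

Request:
apply_moves(plan="0 0 0.03 0 0 0;0 0 0 0 0 0;0 0 0 0 0 0")

```text
time_s: 27.85
position: [0.4555, -0.0651, 0.0498]
tcp_rot: [[0.086, 0.996, 0.001], [0.996, -0.086, -0.001], [-0.0, 0.001, -1.0]]
force: [-1.3, 0.0, 12.8]
opening: 0.158
grasp_force: 30.0
```

Request:
apply_moves(plan="0 0 -0.02 0 0 0;0 0 0 0 0 0;0 0 0 0 0 0;0 0 0 0 0 0;0 0 0 0 0 0;0 0 -0.2 0 0 0;0 0 -0.5 0 0 0;0 0 -0.5 0 0 0;0 0 -0.5 0 0 0;0 0 -0.5 0 0 0", gripper=0.3)

```text
time_s: 28.68
position: [0.4547, -0.0648, 0.1603]
tcp_rot: [[0.086, 0.996, -0.001], [0.996, -0.086, 0.001], [0.0, -0.001, -1.0]]
force: [-0.6, -0.0, 0.1]
opening: 0.644
grasp_force: 0.0
```

Request:
apply_moves(plan="-0.3 0 -0.3 0 0 0;-0.3 0 -0.3 0 0 0;0 0 -0.3 0 0 0;0 0 0 0 0 0;0 0 0 0 0 0;0 0 0 0 0 0;0 0 0 0 0 0;0 0 0 0 0 0")

```text
time_s: 29.35
position: [0.4519, -0.0943, 0.2034]
tcp_rot: [[0.086, 0.996, -0.002], [0.996, -0.086, 0.001], [0.001, -0.002, -1.0]]
force: [-0.3, -0.5, 1.0]
opening: 0.649
grasp_force: 0.0
```

```bash
python3 - <<'E'
from h import *
s=bot.read_state();print(s['position']);I=capture('wrist')[:,:,::-1];c=cam('wrist',s)
J=I[0:230,130:400];cv2.imwrite('pics/w7v.png',cv2.resize(J,None,fx=2.6,fy=2.6,interpolation=cv2.INTER_CUBIC))
for P in[(.4634,-.0005),(.4755,.1315),(.4702,.0657),(.4555,-.0652)]:print(((proj(c,[[*P,.074],[*P,.036]])-[130,0])*2.6).round(0).tolist())
J=capture('scene')[:,:,::-1];cv2.imwrite('pics/s7v.png',cv2.resize(J[150:250,190:310],None,fx=6,fy=6,interpolation=cv2.INTER_CUBIC))
E
```

```text
[ 0.4519 -0.0943  0.2034]
[[353.0, 210.0], [352.0, 218.0]]
[[357.0, -243.0], [355.0, -175.0]]
[[357.0, -2.0], [355.0, 32.0]]
[[346.0, 393.0], [346.0, 380.0]]
```

View pics/w7v.png

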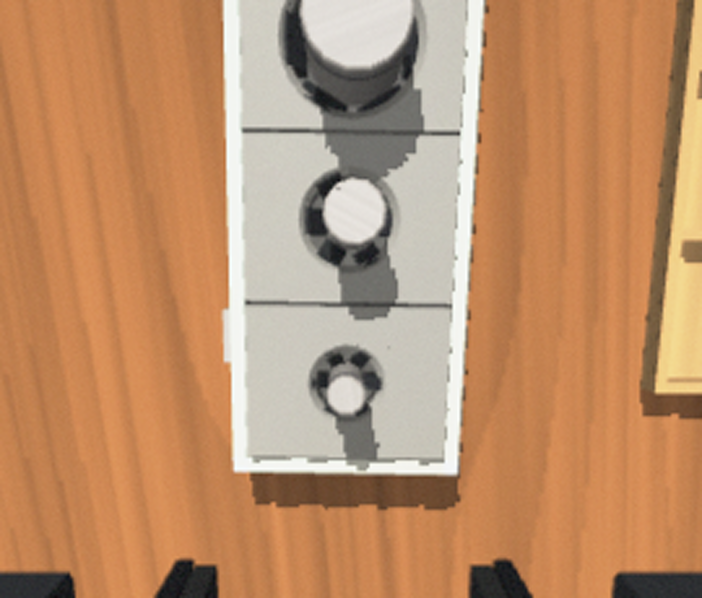

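View pics/s7v.png

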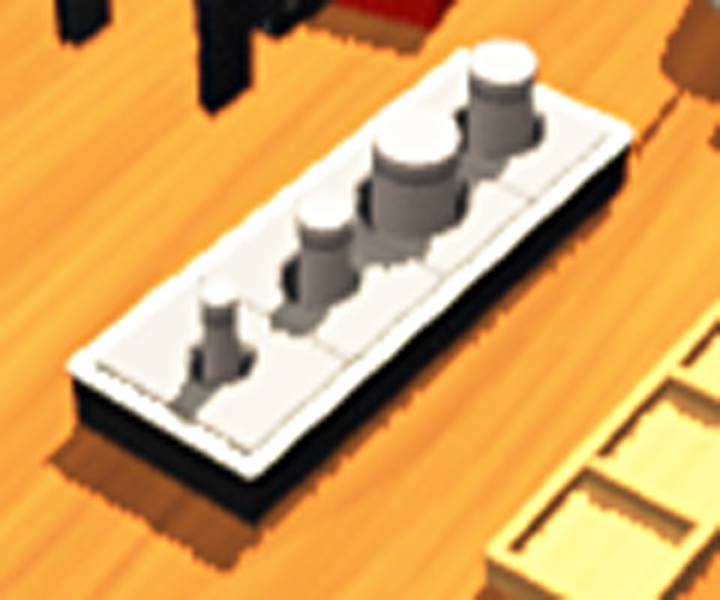

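All four punches stand upright, each in its matching cutout, and each met a hard stop at floor height. The gripper is clear.

```bash
python3 -c "
from rig import bot
print(bot.hand_in())"
```

```text
the job is handed in; nothing more can be done
None
```

All four punches are pressed home and released in their matching cutouts; the job was handed in at about 29 s of the 93 s limit, and the jar and bench block were not touched.

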